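# Third hand for the tray's end board

### The job

The wooden tray has lost the end board on its near side, and someone is about to screw it back on. Slide the side stop along its track until its face is in line with the outer side of the tray's left wall; then stand the loose end board upright across the tray's open near end, at counter level, square and flush with both sides of the tray and with its left end close up to the stop, and press it against the tray with a steady push of about 11 N (between 6 and 16). Finish while still holding the board and pressing it like that, never shove the tray back hard against its buffers, and leave the two cups nearest the work and the screwdriver where they are.

Things in the scene. Friction and masses are not known exactly. Their poses are not given: they have to be found in the camera images.
- tray: wooden tray in a low metal cradle: 200 mm wide (y), 240 long (x), side walls and far end 60 high, 12 thick, floor 12 thick, no near wall; a hand grip on the far end. Origin: at counter level, middle of the open near end; x points into the tray (away from the robot), y left, z up. It only slides along its x, pushed back against springs.
- tray_slide (a joint): how far the tray has been pushed back against its springs, m: 0 at rest, stop at 0.030. The spring gives 1 mm per newton (1000 N/m, no preload, no noticeable friction), so 0.011 means a push of 11 N and 6 to 16 N is 0.006 to 0.016.
- tray_left (a point): point on the outer side of the tray's left wall at its near end, 25 mm above the counter; axes as the tray's.
- end_board: loose wooden board, 250 g, standing on its long edge at the near right: 22 mm thick (x), 200 long (y), 60 high, with a hand grip in its middle, 22 thick, 70 wide (y), from 60 to 100 high. Origin: centre of the underside; z up, x (thickness) roughly away from the robot, y along it to the left. Same either way round. Pressed home it lies at x = -0.011, y = 0 in the tray's frame.
- board_left (a point): middle of the end board's left end (its +y end), 25 mm above its underside.
- board_grip (a point): point in the board's middle, 55 mm above its underside, where both its faces are plain and free, and where a grip lies level with the tray's walls, so that pushing there does not tip the board. (The tray's inside is empty above its 12 mm floor, so a finger may reach in behind the board.)
- stop (a joint): place of the side stop along its track, m: grows as it goes left, away from the tray (along the stop's y, which is parallel to the tray's y); range 0 to 0.125. Moves with 3 N of friction and stays where it is left. It starts left of the wanted place.
- stop_face (a point): middle of the side stop's face, a metal plate 31 mm (x) by 40 high (from 3 to 43 mm above the counter) at the end of an arm, looking right (-y) towards where the board goes. Its y must come level with that of tray_left. Axes as the tray's. The plate stands in front of the tray's near end, from 3 to 34 mm before it.
- stop_grip (a point): middle of the side stop's wooden grip, a square upright post 22 x 22 mm, from 31 to 81 mm above the counter; this point is 60 mm above the counter and 75 mm left (+y) of the stop's face. It stands on a carriage 44 mm (y) by 38 mm.
- finjan1: white ceramic finjan (small handleless cup), 60 mm across the rim, 55 high; stands at the near edge of the work. Origin: centre of its underside. Leave alone.
- finjan2: a second such finjan, right of the tray. Leave alone.
- screwdriver: screwdriver lying on the counter at the near left, about 40 mm thick at most, for the person. Leave alone.

How it is judged:
By the outcome, as a careful person would: the job done as asked, in the order asked, and still so for the second after the job is handed in, while the arm keeps its last pose, push and grip.
It also fails if it takes over 59 s, if anything falls off the work surface, if the arm or the gripper's body presses on something with over 40 N, if the wrist force passes 120 N, or if a joint passes its speed limit or range.

### The arm

A 7-joint arm with a two-finger parallel gripper is mounted at the origin on the work surface. World frame = base frame: x ahead of the robot, y to its left, z up, the work surface at z = 0. Lengths are in m, angles in rad, forces in N, time in s.
With the tool pointing down it reaches from about 0.35 to 0.9 m from the base axis. Payload 7.2 kg.
Tool frame: the origin (TCP) lies at the centre of the arm's flange, where the gripper is bolted on; the fingertips stand 182 mm ahead of it and the grasp point (between the pads) lies 163 mm ahead of it; z points along the fingers, y is the line along which they close (so a half turn about z gives the same grasp; the last joint's range is limited). The gripper opens to 88 mm and grips with 3 to 60 N. Pads are 20 mm wide; open, the fingers measure 115 mm over their backs; the gripper's body (75 mm by 178 mm) begins 61 mm behind the grasp point.
Start: joints at [1.046, 0.411, -0.013, 1.596, 0.006, 1.134, -0.082], TCP at [0.276, -0.561, 0.405] pointing down, gripper open.
Joint ranges: [-2.95, 2.95], [-0.29, 1.99], [-1.47, 1.44], [0.14, 2.54], [-1.03, 4.17], [0.13, 1.85], [-2.86, 2.86]. Speed limits (rad/s): [2.39, 2.39, 3.01, 3.01, 3.14, 3.14, 3.14].

### API

Orientations are given as a unit quaternion [x, y, z, w].
In Python, from plant import * gives the robot as it stands. The module is installed in compiled form; this text tells all that it offers.
- The arm moves only by the shell command python3 -m pendant 'ROWS'. ROWS is text: rows parted by semicolons, each of 7 numbers parted by spaces: the opening, from 0 (shut) to 1 (fully open), then the shift along the world's x, y, z in m, then the turn, a rotation vector about the world's x, y, z in rad. In form: fingers dx dy dz ax ay az; .... A call has 1 to 10 rows; each row is the pose to reach, as a shift and turn from the pose commanded when the call began; what a row does not reach only later rows make up. A row lasts 1/10 s, in which the tool goes at most 50 mm and 8.59 degrees, less where a joint would pass 70% of its speed; a pose out of reach is approached as far as the arm can. A call with a gripper value outside its range is refused whole. The fingers move at their own pace and stop on an object; the grip force is fixed at half the most. Time passes only in rows, so rows that repeat a pose let the fingers close. It gives the time, the measured TCP pose, the force, the opening and the grip force at its end, in the units of the state.
- sense(): the state, without advancing time (a new reading comes with each control period).
- camera(name): name is "scene" or "top" or "wrist"; returns a dict with "image" (480x640x3 uint8, red, green, blue), "mtx" (3x3 intrinsics, pixels), "cam_to_world" (4x4, takes a point from camera to world coordinates); the wrist camera has in their place "tool_from_camera" (4x4, takes a point from camera to tool coordinates, whose origin is the TCP and whose axes are the flange's). Camera axes: x right, y down, z forward; pixel columns grow to the right and rows downward; lengths in m; the calibration is good to about 2 mm. A picture is of the moment at which its call begins: read the wrist's pose just before it. There is no depth.
- sign_off(): hands the job in; it is judged then, once.
The state is a dict: "t": time; "joint_positions": joint angles; "qvel": joint speeds; "tau": joint torques, N m; "tcp_pos": TCP position; "eef_rot": TCP orientation; "ft_force": force on the tool from outside, world axes, zero at the start; "wrist_torque": the same for the moment, N m; "finger_gap": opening from 0.0 (shut) to 1.0 (fully open); "finger_force": force on a finger pad.
Only numpy, scipy, OpenCV 4.12 (cv2) and the standard library are available. Lean on these libraries where they do the work, as an engineer would, in place of code of your own. Each camera call takes 0.05 s, during which the arm holds its last target. There are 200 camera calls.

## Working session

There is one attempt and no reset: what is moved stays moved. The work goes in short steps, Python scripts to look and compute and a shell command to move; the robot and the scene stay as the last step left them, time stands still between calls to the robot, and variables do not carry over. Pictures are saved under pics/ and viewed, at most 10 in all, crops included, and the job is handed in when it is done.

```bash
mkdir -p pics
python3 - <<'E'
from plant import *
import cv2,numpy as np
s=sense();print({k:np.round(v,3) for k,v in s.items()})
for n in("scene","top"):
    c=camera(n);cv2.imwrite(f"pics/{n}0.png",c["image"][:,:,::-1]);np.savez(f"{n}.npz",**c);print(n,c["mtx"].round(1).tolist(),c["cam_to_world"].round(3).tolist())
E
```

```text
{'t': np.float64(0.0), 'joint_positions': array([ 1.046,  0.412, -0.013,  1.597,  0.006,  1.134, -0.082]), 'qvel': array([ 0.   , -0.002, -0.002,  0.001, -0.002, -0.001, -0.   ]), 'tau': array([-0.0000e+00, -5.8795e+01,  6.4200e-01, -2.9109e+01, -5.4000e-02,
        1.8000e-02,  0.0000e+00]), 'tcp_pos': array([ 0.276, -0.561,  0.404]), 'eef_rot': array([ 0.974,  0.226, -0.   , -0.001]), 'ft_force': array([ 0.28 , -0.099, -0.977]), 'wrist_torque': array([-0.004,  0.048,  0.015]), 'finger_force': np.float64(0.0), 'finger_gap': np.float64(1.004)}
scene [[528.1, 0.0, 328.5], [0.0, 528.1, 239.3], [0.0, 0.0, 1.0]] [[-0.853, 0.357, -0.38, 0.806], [0.522, 0.602, -0.604, 0.459], [0.013, -0.714, -0.7, 0.638], [0.0, 0.0, 0.0, 1.0]]
top [[474.4, 0.0, 320.6], [0.0, 474.4, 245.0], [0.0, 0.0, 1.0]] [[0.001, -0.988, 0.157, 0.365], [-1.0, -0.005, -0.028, -0.008], [0.028, -0.157, -0.987, 0.938], [0.0, 0.0, 0.0, 1.0]]
```

View pics/scene0.png

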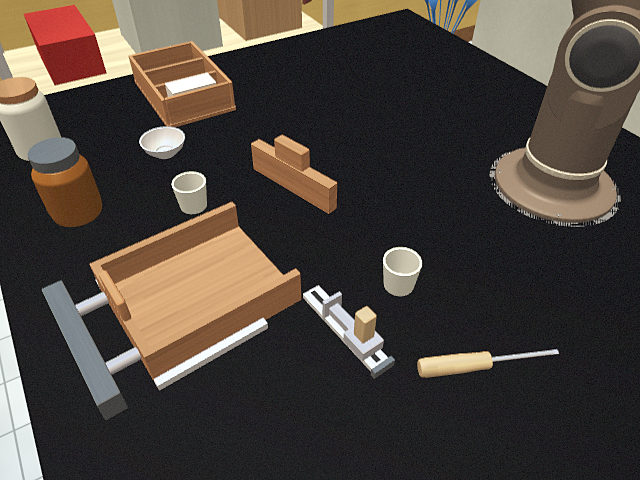

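View pics/top0.png

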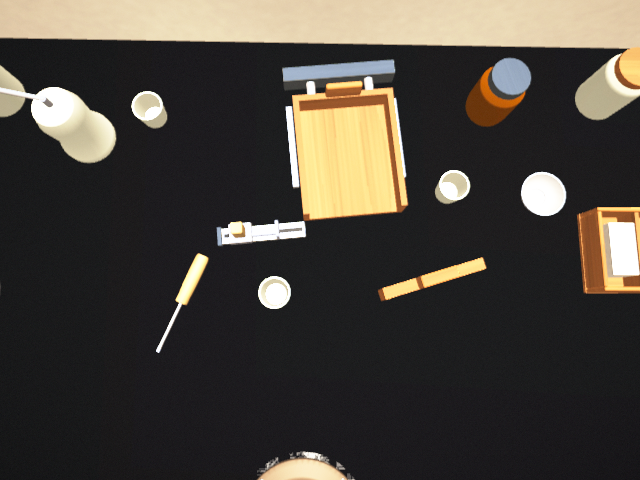

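The scene view shows the tray's near corners at about (237,206) and (300,275), the board at (252..337,140..212) and the stop post's top at (365,312). The top view shows the tray's near corners at about (305,217) and (406,208), the board from (380,294) to (485,264) and the post at (237,229). I'll enlarge both views to pick corners precisely.

Run:
```python
import cv2
for n,(x,y,w,h) in {"top":(205,190,290,120),"scene":(230,125,170,260)}.items():
    s=790/w if n=="top" else 598/h
    s=int(s*10)/10
    a=cv2.imread(f"pics/{n}0.png")[y:y+h,x:x+w]
    cv2.imwrite(f"pics/{n}c.png",cv2.resize(a,None,fx=s,fy=s,interpolation=cv2.INTER_CUBIC));print(n,s)
```

```text
top 2.7
scene 2.3
```

View pics/topc.png

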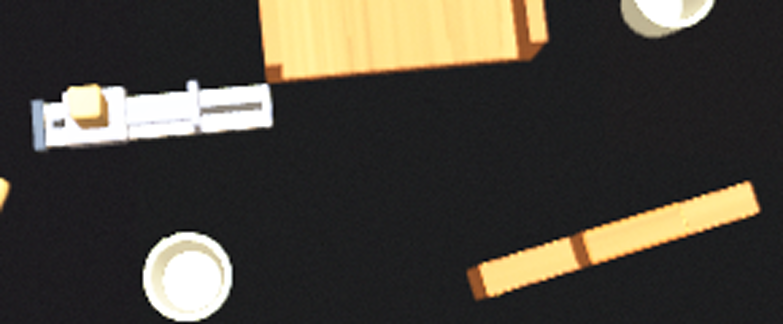

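View pics/scenec.png

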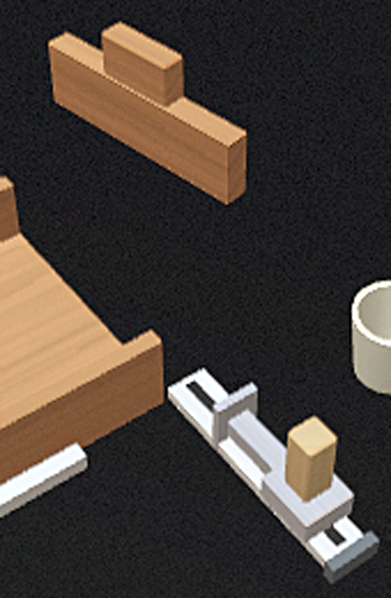

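The top crop shows the stop plate at (195,105), the tray's left near corner at (268,80), and board corners at (470,268), (480,298), (752,182) and (760,210). The scene crop shows the post's top at (312,430), the plate at (235,412) and the tray's left near corner at (163,343) top and (163,401) bottom. I'll triangulate these.

```bash
cat > h.py <<'E'
import numpy as np,cv2
K={}
for n in("top","scene"):
    c=np.load(n+".npz");K[n]=(c["mtx"],c["cam_to_world"])
OFF={"top":(205,190,2.7),"scene":(230,125,2.3)}
def crop(n,p): x,y,s=OFF[n]; return ((p[0]+.5)/s-.5+x,(p[1]+.5)/s-.5+y)
def ray(M,T,p):
    d=T[:3,:3]@np.linalg.inv(M)@[p[0],p[1],1];return T[:3,3],d/np.linalg.norm(d)
def plane(M,T,p,z): o,d=ray(M,T,p);return o+d*(z-o[2])/d[2]
def tri(rays):
    A=[];b=[]
    for o,d in rays: P=np.eye(3)-np.outer(d,d);A.append(P);b.append(P@o)
    x=np.linalg.lstsq(np.vstack(A),np.hstack(b),rcond=None)[0]
    return x,[np.linalg.norm((np.eye(3)-np.outer(d,d))@(x-o)) for o,d in rays]
E
python3 - <<'E'
from h import *
def T(name,t,s):
    x,r=tri([ray(*K["top"],crop("top",t)),ray(*K["scene"],crop("scene",s))]);print(name,x.round(4),np.round(r,4))
def P(name,n,p,z): print(name,n,z,plane(*K[n],crop(n,p),z).round(4))
T("post top centre",(85,100),(312,430)) 
T("board L far?",(470,268),(245,133));T("board L near",(480,298),(222,147))  
T("board R end near",(760,210),(50,42))
T("board grip topleft",(572,238),(183,66))
P("trayL top","scene",(163,343),.06);P("trayL bot","scene",(163,401),0);P("trayL bot inner?","top",(268,80),0);P("trayR bot","top",(531,60),0);P("trayR top outer","top",(548,40),.06)
P("trayLtop","top",(265,66),.06)
P("plate top R far","top",(187,82),.043);P("plate top L near","top",(200,130),.043)
P("plate scene top far-right?","scene",(257,388),.043);P("plate","scene",(214,408),.043)
P("post","top",(85,100),.081);P("post","scene",(312,430),.081)
for p in[(470,268),(480,298),(752,182),(760,210)]: P("board","top",p,.06)
for p in[(245,133),(222,147),(50,42),(68,33)]: P("board","scene",p,.06)
P("finjan1","top",(187,277),.055)
E
```

```text
post top centre [0.5344 0.1222 0.0845] [0. 0.]
board L far? [ 0.4204 -0.1363  0.0784] [0.0023 0.0023]
board L near [ 0.4123 -0.1565  0.0445] [0.011 0.011]
board R end near [ 0.4703 -0.3529  0.0462] [0.0056 0.0056]
board grip topleft [ 0.4376 -0.1989  0.1065] [0.0031 0.0031]
trayL top scene 0.06 [0.5648 0.0012 0.06  ]
trayL bot scene 0 [ 0.5653 -0.0008  0.    ]
trayL bot inner? top 0 [ 0.5672 -0.0006  0.    ]
trayR bot top 0 [ 0.584  -0.1987  0.    ]
trayR top outer top 0.06 [ 0.5846 -0.199   0.06  ]
trayLtop top 0.06 [0.5643 0.001  0.06  ]
plate top R far top 0.043 [0.5561 0.0566 0.043 ]
plate top L near top 0.043 [0.5215 0.0469 0.043 ]
plate scene top far-right? scene 0.043 [0.5252 0.0514 0.043 ]
plate scene 0.043 [0.5569 0.0513 0.043 ]
post top 0.081 [0.5351 0.1228 0.081 ]
post scene 0.081 [0.5328 0.12   0.081 ]
board top 0.06 [ 0.4234 -0.1406  0.06  ]
board top 0.06 [ 0.4029 -0.1471  0.06  ]
board top 0.06 [ 0.4838 -0.3395  0.06  ]
board top 0.06 [ 0.4642 -0.344   0.06  ]
board scene 0.06 [ 0.4061 -0.154   0.06  ]
board scene 0.06 [ 0.43   -0.1484  0.06  ]
board scene 0.06 [ 0.4816 -0.3391  0.06  ]
board scene 0.06 [ 0.4628 -0.3435  0.06  ]
finjan1 top 0.055 [0.4171 0.0536 0.055 ]
```

```bash
python3 -m pendant '1 0.10 0.40 0 0 0 -0.3; 1 0.10 0.40 0 0 0 -0.362; 1 0.10 0.40 0 0 0 -0.362; 1 0.10 0.40 0 0 0 -0.362; 1 0.10 0.40 0 0 0 -0.362; 1 0.25 0.63 -0.04 0 0 -0.362; 1 0.25 0.63 -0.04 0 0 -0.362; 1 0.25 0.63 -0.04 0 0 -0.362; 1 0.25 0.63 -0.04 0 0 -0.362; 1 0.25 0.63 -0.04 0 0 -0.362'
```

```text
t: 1.1
tcp_pos: [0.4459, -0.0928, 0.3815]
eef_rot: [0.999, 0.047, 0.0, 0.0]
ft_force: [0.6, -1.6, 0.1]
finger_gap: 1.005
finger_force: 0.0
```

```bash
python3 -m pendant '1 0.085 0.160 -0.02 0 0 0; 1 0.085 0.160 -0.02 0 0 0; 1 0.085 0.160 -0.02 0 0 0; 1 0.085 0.160 -0.02 0 0 0; 1 0.085 0.160 -0.02 0 0 0; 1 0.085 0.160 -0.02 0 0 0; 1 0.085 0.160 -0.02 0 0 0'
python3 - <<'E'
from plant import *
import cv2,numpy as np
from scipy.spatial.transform import Rotation as R
s=sense();c=camera("wrist");print(s["tcp_pos"],s["eef_rot"],c["tool_from_camera"].round(3).tolist())
T=np.eye(4);T[:3,:3]=R.from_quat(s["eef_rot"]).as_matrix();T[:3,3]=s["tcp_pos"]
np.savez("w1.npz",mtx=c["mtx"],T=T@c["tool_from_camera"]);cv2.imwrite("pics/w1.png",c["image"][:,:,::-1])
E
```

```text
t: 1.8
tcp_pos: [0.5302, 0.0639, 0.3613]
eef_rot: [0.999, 0.047, -0.0, 0.0]
ft_force: [0.4, -0.8, 0.2]
finger_gap: 1.003
finger_force: 0.0
[0.53022238 0.0638982  0.36134263] [ 9.98913778e-01  4.65926799e-02 -4.23510257e-04  4.54069428e-04] [[0.001, -0.971, -0.24, 0.065], [1.0, 0.001, 0.001, -0.0], [-0.0, -0.24, 0.971, 0.02], [0.0, 0.0, 0.0, 1.0]]
```

View pics/w1.png

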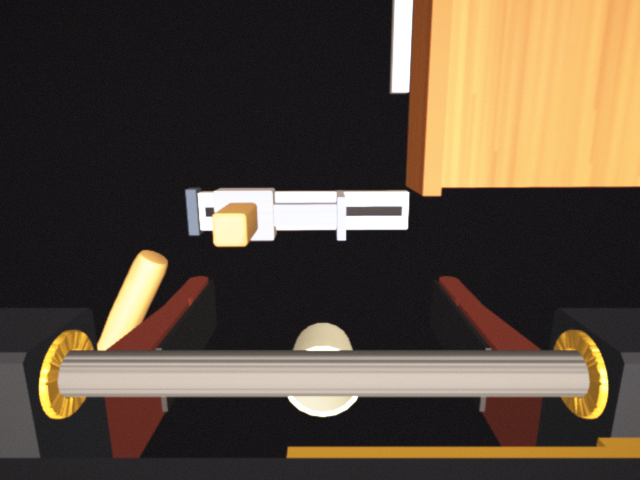

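The wrist view shows the post top at (214–249, 213–245), the plate's face edge at column 346, and the tray's left near corner at (408,188) bottom and (425,195) top.

Run:
```python
from h import *
c=np.load("w1.npz");M,T=c["mtx"],c["T"]
th=.094;ex=np.array([np.cos(th),np.sin(th)]);ey=np.array([-np.sin(th),np.cos(th)])
L=plane(M,T,(408,188),0)[:2]
for n,p,z in[("bot",(408,188),0),("top",(425,195),.06),("inner",(441,194.5),.06),("floorR",(635,187),.012),("floorL",(441,187),.012),("plateR1",(346,193),.043),("plateR2",(346,240),.043),("post",(231,229),.081),("postL",(214,229),.081),("postR",(247,229),.081),("track",(408,191),.003),("track",(199,193),.003)]:
    x=plane(M,T,p,z);print(n,x.round(4),((x[:2]-L)@ex).round(4),((x[:2]-L)@ey).round(4))
o,d=ray(M,T,(231,229));o2,d2=ray(*K["top"],crop("top",(85,100)));print(tri([(o,d),(o2,d2)]))
print(tri([ray(M,T,(425,195)),ray(*K["scene"],crop("scene",(163,343)))]))
```

```text
bot [ 0.5618 -0.0017  0.    ] 0.0 0.0
top [ 0.5641 -0.0009  0.06  ] 0.0023 0.0005
inner [ 0.5655 -0.0115  0.06  ] 0.0027 -0.0101
floorR [ 0.5803 -0.1739  0.012 ] 0.0022 -0.1732
floorL [ 0.5662 -0.0244  0.012 ] 0.0022 -0.0231
plateR1 [0.5585 0.0503 0.043 ] 0.0015 0.052
plateR2 [0.5247 0.0466 0.043 ] -0.0325 0.0516
post [0.5339 0.122  0.081 ] -0.0162 0.1258
postL [0.5329 0.1326 0.081 ] -0.0162 0.1364
postR [0.5349 0.1121 0.081 ] -0.0162 0.1158
track [ 0.5598 -0.0014  0.003 ] -0.002 0.0005
track [0.5426 0.1641 0.003 ] -0.0036 0.1669
(array([0.53454695, 0.12194313, 0.08357761]), [np.float64(0.0004149527084027641), np.float64(0.00041495270840276164)])
(array([ 0.56353735, -0.00170219,  0.05650069]), [np.float64(0.0002391435883768657), np.float64(0.00023914358837693006)])
```

```bash
python3 -m pendant '1 0.004 0.050 0 0 0 0; 1 0.004 0.055 -0.04 0 0 0; 1 0.004 0.055 -0.09 0 0 0; 1 0.004 0.055 -0.10 0 0 0;1 0.004 0.055 -0.10 0 0 0;1 0.004 0.055 -0.10 0 0 0'
```

```text
t: 2.45
tcp_pos: [0.5354, 0.1197, 0.2634]
eef_rot: [0.999, 0.047, 0.001, -0.0]
ft_force: [0.9, 1.4, 0.7]
finger_gap: 1.005
finger_force: 0.0
```

```bash
python3 -m pendant '1 -0.001 0.002 -0.030 0 0 0; 1 -0.001 0.002 -0.041 0 0 0; 1 -0.001 0.002 -0.041 0 0 0; 0 -0.001 0.002 -0.041 0 0 0; 0 -0.001 0.002 -0.041 0 0 0; 0 -0.001 0.002 -0.041 0 0 0; 0 -0.001 0.002 -0.041 0 0 0; 0 -0.001 0.002 -0.041 0 0 0; 0 -0.001 0.002 -0.041 0 0 0; 0 -0.001 0.002 -0.041 0 0 0'
```

```text
t: 3.45
tcp_pos: [0.5336, 0.1223, 0.2206]
eef_rot: [0.999, 0.047, -0.0, 0.0]
ft_force: [-0.5, -0.1, 0.1]
finger_gap: 0.403
finger_force: 0.0
```

```bash
python3 -m pendant '0 0 0 0 0 0 0; 0 0 0 0 0 0 0; 0 0 0 0 0 0 0; 0 0 0 0 0 0 0'
```

```text
t: 3.85
tcp_pos: [0.5336, 0.1225, 0.2205]
eef_rot: [0.999, 0.048, 0.0, -0.0]
ft_force: [0.3, 0.9, 0.2]
finger_gap: 0.25
finger_force: 30.0
```

```bash
python3 -m pendant '0 0.0009 -0.010 0 0 0 0; 0 0.0019 -0.020 0 0 0 0; 0 0.0028 -0.030 0 0 0 0; 0 0.0038 -0.040 0 0 0 0; 0 0.0047 -0.050 0 0 0 0; 0 0.0047 -0.050 0 0 0 0; 0 0.0047 -0.050 0 0 0 0; 0 0.0047 -0.050 0 0 0 0'
python3 - <<'E'
from plant import *
import cv2,numpy as np
from scipy.spatial.transform import Rotation as R
s=sense();c=camera("wrist")
T=np.eye(4);T[:3,:3]=R.from_quat(s["eef_rot"]).as_matrix();T[:3,3]=s["tcp_pos"]
np.savez("w2.npz",mtx=c["mtx"],T=T@c["tool_from_camera"]);cv2.imwrite("pics/w2.png",c["image"][:,:,::-1])
E
```

```text
t: 4.65
tcp_pos: [0.5385, 0.0713, 0.2205]
eef_rot: [0.999, 0.047, 0.0, 0.001]
ft_force: [3.1, -3.1, -3.2]
finger_gap: 0.247
finger_force: 30.0
```

View pics/w2.png

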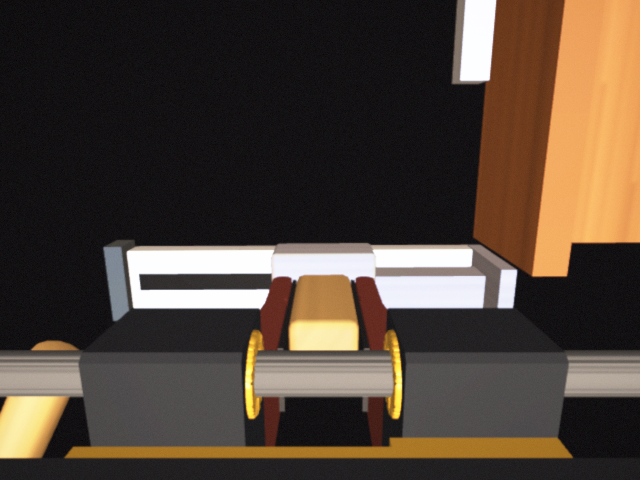

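The view shows the post gripped, the plate around (471–514, 246–300) and the tray's left near corner at (474,238) bottom to (536,277) top. I'll work out which plate corner is which by projecting the known corners.

```bash
python3 - <<'E'
from h import *
c=np.load("w2.npz");M,T=c["mtx"],c["T"]
th=.094;ex=np.array([np.cos(th),np.sin(th)]);ey=np.array([-np.sin(th),np.cos(th)])
A=plane(M,T,(474,238),0)[:2];B=plane(M,T,(536,277),.06)[:2];print(A,B,(A-B)@ey)
def pr(X): q=np.linalg.inv(T)@[*X,1];q=M@q[:3];return (q/q[2])[:2].round(1)
L=(A+B)/2
for x in(-.003,-.034):
  for y in(0,.005):
    for z in(.003,.043): print(x,y,z,pr([*(L+ex*x+ey*y),z]))
E
python3 -c "
import cv2
a=cv2.imread('pics/w2.png')[200:330,400:580]
cv2.imwrite('pics/w2c.png',cv2.resize(a,None,fx=4,fy=4,interpolation=cv2.INTER_CUBIC))"
```

```text
[5.63101940e-01 6.08638281e-05] [ 0.56337012 -0.00075912] 0.0008415393142593924
-0.003 0 0.003 [476.5 245.3]
-0.003 0 0.043 [512.7 270.7]
-0.003 0.005 0.003 [466.1 245.3]
-0.003 0.005 0.043 [499.8 270.6]
-0.034 0 0.003 [471.1 305.7]
-0.034 0 0.043 [504.4 343.5]
-0.034 0.005 0.003 [461.  305.7]
-0.034 0.005 0.043 [492.1 343.5]
```

View pics/w2c.png

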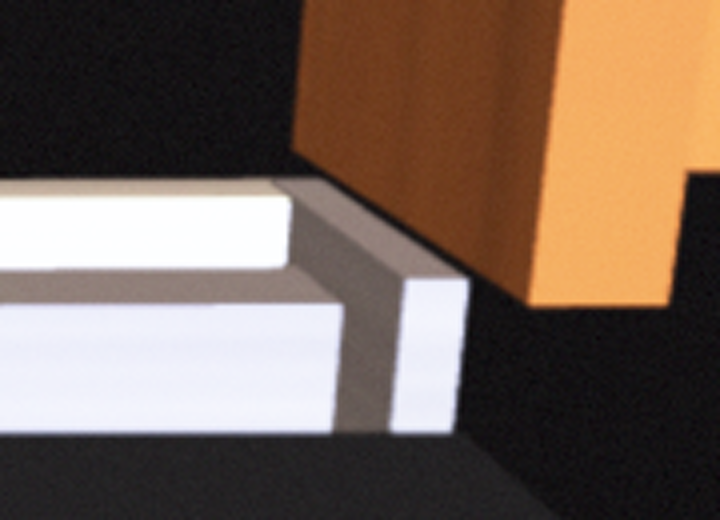

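The crop shows the plate's face edge with its far bottom at (322,180) and far top at (468,277), and the tray corner with its bottom at (293,150) and top at (528,304).

Run:
```python
from h import *
OFF["w"]=(400,200,4)
c=np.load("w2.npz");M,T=c["mtx"],c["T"]
th=.094;ey=np.array([-np.sin(th),np.cos(th)]);ex=np.array([np.cos(th),np.sin(th)])
for n,p,z in[("trayb",(293,150),0),("trayt",(528,304),.06),("trayt inner",(669,305),.06),("trayt far",(564,0),.06),("trayb far",(303,0),0),("pb",(322,180),.003),("pt",(468,278),.043),("ptnear",(454,433),.043)]:
    x=plane(M,T,crop("w",p),z)[:2];print(n,x.round(4),"tray x %.4f y %.4f"%(x@ex,x@ey))
```

```text
trayb [0.5635 0.0007] tray x 0.5611 y -0.0522
trayt [0.5637 0.0009] tray x 0.5613 y -0.0521
trayt inner [ 0.5648 -0.0114] tray x 0.5612 y -0.0643
trayt far [0.5902 0.0035] tray x 0.5879 y -0.0519
trayb far [0.5816 0.0028] tray x 0.5793 y -0.0518
pb [ 0.5608 -0.0023] tray x 0.5581 y -0.0549
pt [ 0.561 -0.002] tray x 0.5583 y -0.0547
ptnear [ 0.545  -0.0039] tray x 0.5422 y -0.0551
```

```bash
python3 -m pendant '0 -0.0001 0.0013 0 0 0 0; 0 -0.0003 0.0026 0 0 0 0; 0 -0.0003 0.0026 0 0 0 0; 0 -0.0003 0.0026 0 0 0 0'
cat > snap.py <<'E'
import sys
from plant import *
import cv2,numpy as np
from scipy.spatial.transform import Rotation as R
def snap(n):
    s=sense();c=camera("wrist");T=np.eye(4);T[:3,:3]=R.from_quat(s["eef_rot"]).as_matrix();T[:3,3]=s["tcp_pos"]
    np.savez(n+".npz",mtx=c["mtx"],T=T@c["tool_from_camera"]);cv2.imwrite(f"pics/{n}.png",c["image"][:,:,::-1])
    return c["image"]
E
python3 - <<'E'
from snap import *
im=snap("w3");print(im[258,485:540].sum(1).tolist());
for r in(266,272,285,295,300): print(r,im[r,485:545].astype(int).sum(1).tolist())
for r in(10,100,200,230):print(r,im[r,465:575].astype(int)[:,0].tolist())
E
```

```text
t: 5.1
tcp_pos: [0.5381, 0.0752, 0.2206]
eef_rot: [0.999, 0.048, 0.0, -0.0]
ft_force: [4.2, -1.1, -5.6]
finger_gap: 0.248
finger_force: 30.0
[331, 366, 398, 405, 404, 407, 393, 407, 400, 398, 401, 397, 400, 373, 312, 222, 110, 76, 57, 60, 53, 59, 57, 52, 51, 48, 60, 59, 71, 101, 138, 180, 203, 201, 207, 215, 202, 195, 200, 200, 196, 199, 193, 203, 198, 191, 192, 193, 174, 181, 182, 188, 187, 197, 203]
266 [295, 295, 288, 291, 288, 291, 286, 278, 286, 288, 297, 327, 359, 392, 398, 395, 402, 404, 397, 404, 399, 397, 401, 400, 386, 346, 293, 178, 93, 57, 52, 42, 52, 59, 40, 58, 46, 62, 51, 64, 45, 82, 108, 149, 187, 183, 179, 174, 181, 181, 192, 188, 200, 203, 194, 206, 200, 203, 206, 242]
272 [290, 283, 289, 289, 294, 289, 293, 298, 293, 285, 291, 296, 295, 292, 276, 366, 604, 724, 731, 730, 731, 731, 731, 731, 733, 733, 731, 731, 730, 732, 726, 651, 279, 78, 54, 61, 51, 62, 67, 62, 36, 71, 52, 65, 64, 50, 47, 60, 60, 54, 69, 85, 135, 177, 194, 203, 204, 209, 220, 362]
285 [422, 292, 279, 281, 281, 284, 279, 287, 277, 281, 270, 275, 281, 292, 448, 654, 729, 732, 732, 733, 730, 732, 731
[... 2143 characters left out ...]
100, 102, 106, 108, 111, 116, 111, 115, 113, 112, 119, 177, 234, 244, 245, 244, 244, 245, 245, 244, 245, 245, 244, 244, 243, 244, 244, 245, 245, 245, 244, 243, 244]
230 [20, 21, 15, 20, 19, 16, 16, 18, 21, 14, 20, 16, 18, 19, 21, 28, 35, 78, 113, 112, 112, 110, 108, 109, 108, 112, 108, 112, 110, 113, 112, 109, 111, 111, 110, 109, 113, 114, 114, 115, 113, 113, 113, 111, 111, 107, 110, 109, 111, 113, 115, 111, 115, 113, 112, 116, 114, 115, 111, 115, 115, 113, 113, 112, 110, 112, 112, 108, 106, 104, 103, 97, 101, 103, 104, 100, 109, 111, 112, 112, 112, 113, 115, 118, 170, 230, 244, 245, 245, 245, 245, 244, 245, 245, 245, 244, 245, 244, 244, 245, 245, 244, 245, 244, 245, 244, 245, 245, 244, 244]
```

```bash
cat > cmp.py <<'E'
from h import *
c=np.load("w3.npz");M,T=c["mtx"],c["T"]
top=[plane(M,T,p,.06)[:2] for p in[(565.8,100),(553.1,200),(549.2,230)]]
bot=[plane(M,T,p,0)[:2] for p in[(493.5,100),(484.6,200),(482,230)]]
pl=[plane(M,T,p,.043)[:2] for p in[(516.5,272),(515.4,285),(514.3,295),(513.7,300)]]
for n,a in(("top",top),("bot",bot),("plate",pl)):
    d=a[0]-a[-1];print(n,np.round(a[-1],4),"yaw",np.arctan2(d[1],d[0]).round(4))
d=top[0]-top[-1]+bot[0]-bot[-1];th=np.arctan2(d[1],d[0]);ey=np.array([-np.sin(th),np.cos(th)])
print(th,[(np.array(a)@ey).round(4) for a in(top,bot,pl)])
E
python3 cmp.py
```

```text
top [0.58   0.0026] yaw 0.0987
bot [0.5671 0.0012] yaw 0.0992
plate [0.5481 0.0007] yaw 0.1097
0.09900043947417653 [array([-0.0548, -0.0548, -0.0548]), array([-0.0549, -0.0548, -0.0549]), array([-0.0533, -0.0535, -0.0535, -0.0535])]
```

```bash
python3 -m pendant '0 0.0001 -0.0013 0 0 0 0; 0 0.0001 -0.0013 0 0 0 0; 0 0.0001 -0.0013 0 0 0 0;0 0.0001 -0.0013 0 0 0 0'
cat > edge.py <<'E'
from snap import *
from h import *
import sys
def edges():
    n=sys.argv[1];im=snap(n).astype(float);c=np.load(n+".npz");M,T=c["mtx"],c["T"]
    th=.099;ey=np.array([-np.sin(th),np.cos(th)])
    def cross(r,a,b,lev,ch,fall):
        v=im[r,a:b,ch]-lev
        if fall: v=-v
        i=np.flatnonzero((v[:-1]<0)&(v[1:]>=0))[-1 if fall else 0];return a+i+v[i]/(v[i]-v[i+1])
    for r in(100,200,230): print(r,"top",plane(M,T,(cross(r,500,600,180,0,0),r),.06)[:2]@ey,"bot",plane(M,T,(cross(r,440,520,65,0,0),r),0)[:2]@ey)
    for r in(278,285,295,300): print(r,"plate",plane(M,T,(cross(r,505,530,130,2,1),r),.043)[:2]@ey)
edges()
E
python3 edge.py w4
```

```text
t: 5.55
tcp_pos: [0.5381, 0.0746, 0.2205]
eef_rot: [0.999, 0.048, 0.0, -0.001]
ft_force: [4.4, 2.8, -6.5]
finger_gap: 0.251
finger_force: 30.0
100 top -0.05481676665145621 bot -0.05479956018955098
200 top -0.05481291611570312 bot -0.054764605589244265
230 top -0.054845245563639 bot -0.05479259221946792
278 plate -0.05394654677778524
285 plate -0.05389664629815733
295 plate -0.053913056003892075
300 plate -0.05385793699276433
```

```bash
python3 -m pendant '0 0.0001 -0.0009 0 0 0 0; 0 0.0001 -0.0009 0 0 0 0; 0 0.0001 -0.0009 0 0 0 0;0 0.0001 -0.0009 0 0 0 0'; python3 edge.py w5
```

```text
t: 6.0
tcp_pos: [0.5382, 0.074, 0.2205]
eef_rot: [0.999, 0.048, 0.0, -0.001]
ft_force: [4.8, 2.4, -7.0]
finger_gap: 0.246
finger_force: 30.0
100 top -0.05474702757652343 bot -0.05472028108046062
200 top -0.05475060183163711 bot -0.05477628204923921
230 top -0.054788946304754185 bot -0.054735034019094346
278 plate -0.054567309178750696
285 plate -0.05450698136450087
295 plate -0.054532399875475854
300 plate -0.054471357452399595
```

```bash
python3 -m pendant '1 0 0 0 0 0 0;1 0 0 0 0 0 0;1 0 0 0 0 0 0;1 0 0 0 0 0 0;1 0 0 0.02 0 0 0;1 0 0 0.06 0 0 0;1 -0.02 0 0.11 0 0 0;1 -0.06 -0.04 0.14 0 0 0;1 -0.09 -0.08 0.14 0 0 0;1 -0.09 -0.12 0.14 0 0 0'; python3 -c "
from plant import *
print(sense()['joint_positions'].round(3))"
```

```text
t: 7.05
tcp_pos: [0.4462, -0.0447, 0.362]
eef_rot: [0.999, 0.049, 0.001, 0.0]
ft_force: [1.5, -1.5, 0.3]
finger_gap: 0.998
finger_force: 0.0
[ 0.315  0.181 -0.361  2.038  0.08   0.934 -1.561]
```

```bash
python3 -m pendant '1 0 -0.03 0 0 0 0.15;1 0 -0.06 0 0 0 0.30;1 0 -0.09 0 0 0 0.45;1 0 -0.12 0 0 0 0.60;1 0 -0.15 0 0 0 0.75;1 0 -0.18 0 0 0 0.90;1 0 -0.198 0 0 0 1.05;1 0 -0.198 0 0 0 1.20;1 0 -0.198 0 0 0 1.35;1 0 -0.198 0 0 0 1.50'; python3 -m pendant '1 0 0 0 0 0 0.15;1 0 0 0 0 0 0.273;1 0 0 0 0 0 0.273;1 0 0 0 0 0 0.273'; python3 -c "
from snap import *
snap('w6');print(sense()['tcp_pos'],sense()['eef_rot'],sense()['joint_positions'].round(3))"
```

```text
t: 8.05
tcp_pos: [0.4484, -0.2432, 0.3604]
eef_rot: [0.697, 0.717, -0.0, -0.0]
ft_force: [-0.5, -0.2, -0.3]
finger_gap: 1.002
finger_force: 0.0
t: 8.45
tcp_pos: [0.4485, -0.2432, 0.3605]
eef_rot: [0.596, 0.803, 0.0, -0.0]
ft_force: [0.0, 0.1, -0.3]
finger_gap: 0.997
finger_force: 0.0
[ 0.44848383 -0.24316572  0.3605154 ] [ 5.96174678e-01  8.02854752e-01 -2.31638673e-06 -2.70117341e-05] [ 0.821  0.308 -0.508  1.898  0.179  0.98   0.526]
```

View pics/w6.png

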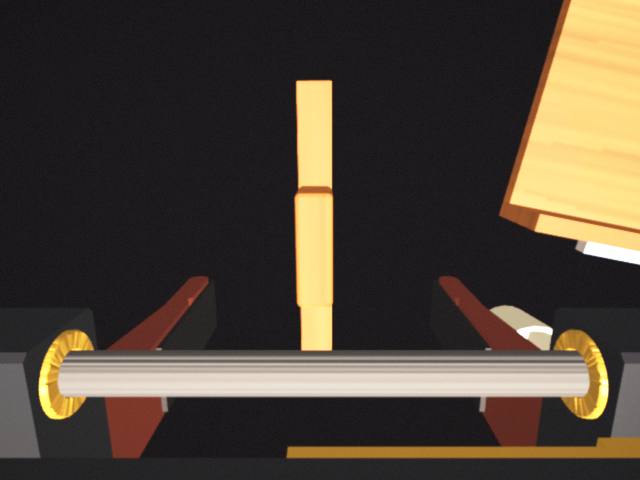

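The wrist view shows the board's left end top edge at row 81 (cols 296–332) and the hand grip's top spanning rows 194–304 (cols 295–333), nearly centred and nearly parallel.

Run:
```python
from h import *
im=cv2.imread("pics/w6.png").astype(float)[:,:,2]
c=np.load("w6.npz");M,T=c["mtx"],c["T"]
def lr(r):
    v=im[r,270:360]>150;i=np.flatnonzero(v);return 270+i[0]-.5,270+i[-1]+.5
for r,z in((90,.06),(120,.06),(150,.06),(180,.06),(210,.1),(240,.1),(270,.1),(300,.1),(320,.06)):
    a,b=lr(r);A=plane(M,T,(a,r),z);B=plane(M,T,(b,r),z);print(r,a,b,((A+B)/2)[:2].round(4),"w %.4f"%np.linalg.norm(A-B))
col=im[:,314];print([int(x) for x in col[76:88]],[int(x) for x in col[180:200]],[int(x) for x in col[298:312]])
for r,z in((80.5,.06),(193.5,.1),(304,.1)): print(r,plane(M,T,(314.5,r),z)[:2].round(4))
# height check: two views of left end far corner
print(tri([ray(M,T,(332,81)),ray(*K["scene"],crop("scene",(245,131)))]))
```

```text
90 295.5 331.5 [ 0.4154 -0.1549] w 0.0225
120 296.5 331.5 [ 0.4208 -0.172 ] w 0.0222
150 296.5 331.5 [ 0.4261 -0.1899] w 0.0226
180 297.5 331.5 [ 0.4319 -0.2082] w 0.0223
210 294.5 332.5 [ 0.4359 -0.2208] w 0.0217
240 294.5 332.5 [ 0.4409 -0.2377] w 0.0221
270 295.5 332.5 [ 0.4464 -0.2551] w 0.0219
300 296.5 332.5 [ 0.4521 -0.2732] w 0.0217
320 300.5 331.5 [ 0.4612 -0.3028] w 0.0221
[30, 30, 30, 65, 205, 253, 255, 255, 255, 255, 255, 255] [255, 255, 255, 255, 255, 254, 223, 178, 167, 170, 172, 172, 186, 241, 254, 255, 255, 255, 255, 255] [255, 255, 255, 255, 255, 255, 255, 255, 255, 255, 255, 255, 255, 255]
80.5 [ 0.4144 -0.1493]
193.5 [ 0.4338 -0.2115]
304 [ 0.4528 -0.2757]
(array([ 0.41964813, -0.14484304,  0.07299331]), [np.float64(0.006314895934133244), np.float64(0.0063148959341340506)])
```

```bash
python3 -m pendant '1 -0.005 -0.001 -0.04 0 0 0.007;1 -0.005 -0.001 -0.08 0 0 0.007;1 -0.005 -0.001 -0.12 0 0 0.007;1 -0.005 -0.001 -0.142 0 0 0.007;1 -0.005 -0.001 -0.142 0 0 0.007;0 -0.005 -0.001 -0.142 0 0 0.007;0 -0.005 -0.001 -0.142 0 0 0.007;0 -0.005 -0.001 -0.142 0 0 0.007;0 -0.005 -0.001 -0.142 0 0 0.007;0 -0.005 -0.001 -0.142 0 0 0.007';  python3 -m pendant '0 0 0 0 0 0 0;0 0 0 0 0 0 0;0 0 0 0 0 0 0;0 0 0 0 0 0 0;0 0 0 0 0 0 0;0 0 0 0 0 0 0;0 0 0 0 0 0 0'
```

```text
t: 9.5
tcp_pos: [0.4437, -0.2443, 0.2192]
eef_rot: [0.592, 0.806, -0.0, 0.001]
ft_force: [-0.0, -0.4, -0.3]
finger_gap: 0.584
finger_force: 0.0
t: 10.2
tcp_pos: [0.4436, -0.2441, 0.2184]
eef_rot: [0.592, 0.806, -0.0, -0.0]
ft_force: [-0.4, -0.4, 0.4]
finger_gap: 0.246
finger_force: 30.0
```

```bash
python3 -m pendant '0 0 0 0.010 0 0 0;0 0.012 0.020 0.012 0 0 -0.03;0 0.027 0.040 0.012 0 0 -0.06;0 0.042 0.060 0.012 0 0 -0.09;0 0.057 0.080 0.012 0 0 -0.12;0 0.070 0.100 0.012 0 0 -0.15;0 0.080 0.120 0.012 0 0 -0.18;0 0.088 0.130 0.012 0 0 -0.20;0 0.088 0.137 0.012 0 0 -0.20;0 0.088 0.137 0.012 0 0 -0.20'; python3 -c "
from snap import *
import math
snap('w7');q=sense()['eef_rot'];print(sense()['tcp_pos'],q,2*math.atan2(q[1],q[0])-math.pi/2)"
```

```text
t: 11.2
tcp_pos: [0.5314, -0.1061, 0.2307]
eef_rot: [0.669, 0.744, 0.0, -0.0]
ft_force: [0.1, 0.5, -2.2]
finger_gap: 0.251
finger_force: 30.0
[ 0.5311355  -0.1071249   0.23058648] [ 6.69011477e-01  7.43252004e-01 -2.72816318e-04 -1.64371302e-04] 0.1050402486568005
```

View pics/w7.png

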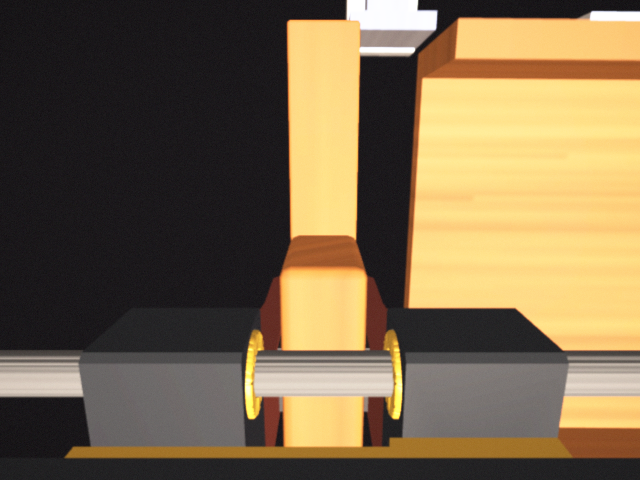

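The view shows the board's left end top edge at row 21 (cols 288–360), its sides nearly vertical in the image, and the stop plate's face beyond it around rows 12–52. The tray's near end is at cols 405–458.

Run:
```python
from h import *
im=cv2.imread("pics/w7.png").astype(float)
c=np.load("w7.npz");M,T=c["mtx"],c["T"]
th=.099;ex=np.array([np.cos(th),np.sin(th)]);ey=np.array([-np.sin(th),np.cos(th)]);O=np.array([.5735,-.0987])
def t(p,z): x=plane(M,T,p,z)[:2]-O;return np.round([x@ex,x@ey],4)
g=im[:,:,2]
print("col322",g[14:28,322].astype(int).tolist())
for r in(40,100,160,220):
    i=np.flatnonzero(g[r,270:372]>150)+270;a=g[r];i=np.flatnonzero((im[r,270:380,2]>150)&(im[r,270:380,0]<170))+270
    print(r,i[0],i[-1],t((i[0]-.5,r),.0722),t((i[-1]+.5,r),.0722))
print("end",t((324,20.5),.0722))
for cx in(390,420,430): print(cx,im[0:60,cx].astype(int).tolist() if cx==420 else "", )
print("tray wall top near corner",t((460,18.5),.06),t((453,59.5),.06)," floor near edge",t((422,78),.012),t((405,309),.012))
```

```text
col322 [26, 23, 23, 25, 25, 104, 249, 254, 254, 254, 254, 254, 254, 254]
40 287 379 [-0.0545  0.0906] [-0.0266  0.0908]
100 288 358 [-0.0544  0.0734] [-0.0324  0.0736]
160 289 357 [-0.0543  0.0551] [-0.0322  0.0553]
220 290 356 [-0.0542  0.0355] [-0.032   0.0357]
end [-0.0433  0.096 ]
390 
420 [[24, 21, 25], [20, 20, 22], [20, 19, 20], [22, 20, 20], [23, 21, 23], [23, 21, 23], [27, 24, 27], [27, 27, 28], [27, 25, 28], [63, 51, 54], [186, 160, 156], [247, 233, 232], [254, 251, 251], [255, 253, 252], [255, 253, 252], [255, 253, 253], [255, 253, 253], [255, 253, 253], [255, 253, 253], [255, 253, 253], [255, 253, 253], [255, 253, 253], [255, 253, 253], [255, 253, 253], [255, 253, 253], [255, 253, 253], [255, 253, 253], [255, 253, 253], [254, 251, 250], [244, 232, 234], [191, 183, 194], [145, 150, 167], [139, 146, 162], [138, 149, 165], [137, 145, 162], [138, 145, 163], [139, 147, 164], [139, 146, 163], [140, 149, 166], [137, 145, 162], [135, 141, 159], [135, 142, 160], [132, 139, 157], [121, 125, 142], [88, 92, 103], [50, 50, 57], [32, 31, 31], [25, 22, 25], [25, 22, 23], [26, 22, 26], [25, 25, 33], [28, 42, 67], [35, 61, 110], [36, 73, 134], [40, 80, 144], [43, 84, 147], [41, 82, 148], [43, 82, 148], [41, 80, 145], [40, 80, 145]]
430 
tray wall top near corner [0.0007 0.0999] [-0.0006  0.0876]  floor near edge [-0.0001  0.0879] [-0.0016 -0.0209]
```

```bash
python3 -m pendant '0 0.009 0.001 -0.004 0 0 -0.006;0 0.018 0.002 -0.008 0 0 -0.006;0 0.018 0.002 -0.0115 0 0 -0.006;0 0.018 0.002 -0.0115 0 0 -0.006;0 0.018 0.002 -0.0115 0 0 -0.006;0 0.018 0.002 -0.0115 0 0 -0.006'
cat > meas.py <<'E'
from snap import *
from h import *
import sys,math
n=sys.argv[1];im=snap(n).astype(float);s=sense();c=np.load(n+".npz");M,T=c["mtx"],c["T"]
q=s["eef_rot"];print(s["tcp_pos"].round(4),"yaw",round(2*math.atan2(q[1],q[0])-math.pi/2,4),"f",s["ft_force"].round(1),s["wrist_torque"].round(2))
zb=.06+s["tcp_pos"][2]-.2184
th=.099;ex=np.array([np.cos(th),np.sin(th)]);ey=np.array([-np.sin(th),np.cos(th)]);O=np.array([.5735,-.0987])
def t(p,z): x=plane(M,T,p,z)[:2]-O;return np.round([x@ex,x@ey],4)
def fall(v,i0,lev):  # first crossing
    i=np.flatnonzero((v[:-1]<lev)!=(v[1:]<lev))[0];return i0+i+(lev-v[i])/(v[i+1]-v[i])
print("board end",t((310,fall(im[5:60,310,0],5,140)),zb))
for r in(80,150,220): print("L edge",t((fall(im[r,260:320,0],260,140),r),zb),"R edge",t((fall(im[r,340:400,0],340,140),r),zb))
E
python3 meas.py w8
```

```text
t: 11.85
tcp_pos: [0.5492, -0.1052, 0.2188]
eef_rot: [0.672, 0.741, -0.0, -0.0]
ft_force: [1.0, -0.1, -2.5]
finger_gap: 0.253
finger_force: 30.0
[ 0.5493 -0.1052  0.2189] yaw 0.0979 f [-0.2 -0.3 -1.5] [-0.01 -0.08  0.01]Traceback (most recent call last):
  File "meas.py", line 11, in <module>
    print("board end",t((310,fall(im[5:60,310,0],5,140)),zb))
                             ~~~~^^^^^^^^^^^^^^^^^^^^^^
  File "meas.py", line 10, in fall
    i=np.flatnonzero((v[:-1]<lev)!=(v[1:]<lev))[0];return i0+i+(lev-v[i])/(v[i+1]-v[i])
      ~~~~~~~~~~~~~~~~~~~~~~~~~~~~~~~~~~~~~~~~~^^^
IndexError: index 0 is out of bounds for axis 0 with size 0
```

View pics/w8.png

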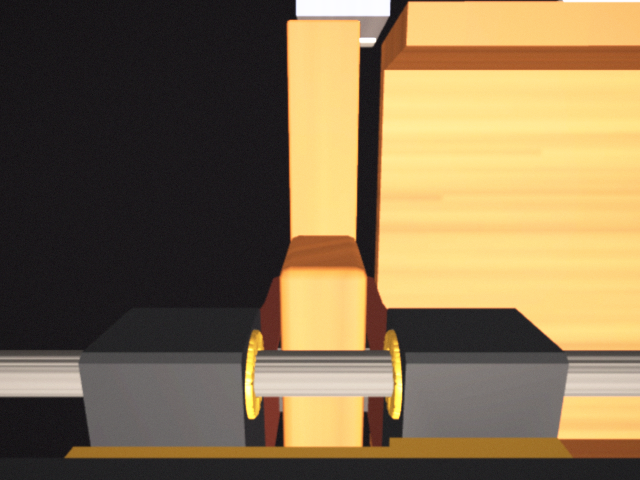

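```bash
python3 -m pendant '0 0.000 0.002 -0.0003 0 0 0.001;0 0 0.0035 -0.0006 0 0 0.001;0 0.005 0.004 -0.0006 0 0 0.001;0 0.010 0.0045 -0.0006 0 0 0.001;0 0.010 0.0045 -0.0006 0 0 0.001;0 0.010 0.0045 -0.0006 0 0 0.001'; sed -i 's/^print("board end".*/p=fall(im[5:60,294,0],5,140);print("board end",t((294,p),zb))/' meas.py; python3 meas.py w9
python3 - <<'E'
import cv2
im=cv2.imread('pics/w9.png')
print(im[0:50,335].tolist())
E
```

```text
t: 12.5
tcp_pos: [0.56, -0.1004, 0.2184]
eef_rot: [0.671, 0.741, 0.0, 0.0]
ft_force: [0.1, -0.3, -2.4]
finger_gap: 0.244
finger_force: 30.0
[ 0.5598 -0.1005  0.2184] yaw 0.0991 f [-1.3  0.  -2. ] [ 0.   -0.13 -0.02]
[[255, 255, 255], [255, 255, 255], [255, 255, 255], [255, 255, 255], [255, 255, 255], [255, 255, 255], [255, 255, 255], [255, 255, 255], [255, 253, 253], [255, 252, 252], [255, 252, 252], [255, 252, 252], [255, 252, 252], [255, 252, 252], [255, 252, 252], [255, 252, 252], [255, 252, 252], [255, 252, 252], [255, 253, 252], [254, 252, 252], [213, 229, 254], [118, 200, 254], [121, 205, 254], [129, 210, 254], [129, 210, 254], [129, 209, 254], [132, 211, 254], [129, 210, 254], [129, 210, 254], [128, 209, 254], [129, 210, 254], [130, 212, 254], [128, 210, 254], [132, 214, 254], [130, 212, 254], [130, 211, 254], [133, 214, 254], [129, 213, 254], [133, 214, 254], [131, 214, 254], [128, 212, 254], [129, 213, 254], [130, 214, 254], [130, 212, 254], [129, 213, 254], [130, 213, 254], [130, 212, 254], [132, 212, 254], [129, 212, 254], [130, 212, 254]]Traceback (most recent call last):
  File "meas.py", line 11, in <module>
    p=fall(im[5:60,294,0],5,140);print("board end",t((294,p),zb))
  File "meas.py", line 10, in fall
    i=np.flatnonzero((v[:-1]<lev)!=(v[1:]<lev))[0];return i0+i+(lev-v[i])/(v[i+1]-v[i])
      ~~~~~~~~~~~~~~~~~~~~~~~~~~~~~~~~~~~~~~~~~^^^
IndexError: index 0 is out of bounds for axis 0 with size 0
```

```bash
python3 -m pendant '0 0 0 -0.0006 0 0 0;0 0 0 -0.0006 0 0 0;0 0 0 -0.0006 0 0 0;0 0 0 -0.0006 0 0 0'; sed -i 's/im\[5:60,294,0\]/im[5:60,320,2]*-1/;s/,5,140);print/,5,-190);print/' meas.py; python3 meas.py w10
```

```text
t: 12.95
tcp_pos: [0.5597, -0.1005, 0.2183]
eef_rot: [0.671, 0.741, 0.0, 0.0]
ft_force: [-1.4, 0.3, 4.8]
finger_gap: 0.249
finger_force: 30.0
[ 0.5597 -0.1005  0.2184] yaw 0.099 f [-1.4  0.8  5.8] [0.28 0.32 0.06]
board end [-0.0226  0.0989]Traceback (most recent call last):
  File "meas.py", line 12, in <module>
    for r in(80,150,220): print("L edge",t((fall(im[r,260:320,0],260,140),r),zb),"R edge",t((fall(im[r,340:400,0],340,140),r),zb))
                                                                                             ~~~~^^^^^^^^^^^^^^^^^^^^^^^^^
  File "meas.py", line 10, in fall
    i=np.flatnonzero((v[:-1]<lev)!=(v[1:]<lev))[0];return i0+i+(lev-v[i])/(v[i+1]-v[i])
      ~~~~~~~~~~~~~~~~~~~~~~~~~~~~~~~~~~~~~~~~~^^^
IndexError: index 0 is out of bounds for axis 0 with size 0
```

```bash
python3 -m pendant '0 0 0.0005 0.0003 0 0 0;0 0.002 0.0007 0.0003 0 0 0;0 0.004 0.0009 0.0003 0 0 0;0 0.006 0.0011 0.0003 0 0 0;0 0.006 0.0011 0.0003 0 0 0;0 0.006 0.0011 0.0003 0 0 0'; python3 meas.py w11 2>/dev/null
```

```text
t: 13.6
tcp_pos: [0.5623, -0.1001, 0.2184]
eef_rot: [0.671, 0.741, -0.004, -0.003]
ft_force: [-16.6, -1.0, 23.9]
finger_gap: 0.249
finger_force: 30.0
[ 0.5623 -0.1001  0.2184] yaw 0.0983 f [-17.1  -1.7  23.5] [-0.05  4.44  0.22]
board end [-0.0216  0.0989]
```

The push met far more resistance than a 1 N/mm spring should give. I'll back off and look.

```bash
python3 -m pendant '0 -0.004 -0.0004 0 0 0 0;0 -0.008 -0.0008 0.001 0 0 0;0 -0.008 -0.0008 0.001 0 0 0;0 -0.008 -0.0008 0.001 0 0 0;0 -0.008 -0.0008 0.001 0 0 0'; python3 meas.py w12 2>/dev/null
python3 - <<'E'
from plant import *
import cv2
a=camera("scene")["image"][:,:,::-1][150:350,150:400];b=cv2.resize(a,None,fx=3,fy=3,interpolation=cv2.INTER_CUBIC)
cv2.imwrite("pics/s2.png",b)
E
```

```text
t: 14.15
tcp_pos: [0.5575, -0.1005, 0.2187]
eef_rot: [0.671, 0.741, -0.0, -0.0]
ft_force: [-0.4, -1.7, -2.1]
finger_gap: 0.25
finger_force: 30.0
[ 0.5575 -0.1005  0.2187] yaw 0.099 f [-1.3 -2.1 -3. ] [-0.45  0.14 -0.  ]
board end [-0.025   0.0989]
L edge [-0.0275  0.0822] R edge [-0.0054  0.0822]
L edge [-0.0274  0.0612] R edge [-0.0053  0.0612]
L edge [-0.0275  0.0385] R edge [-0.0053  0.0386]
```

View pics/s2.png

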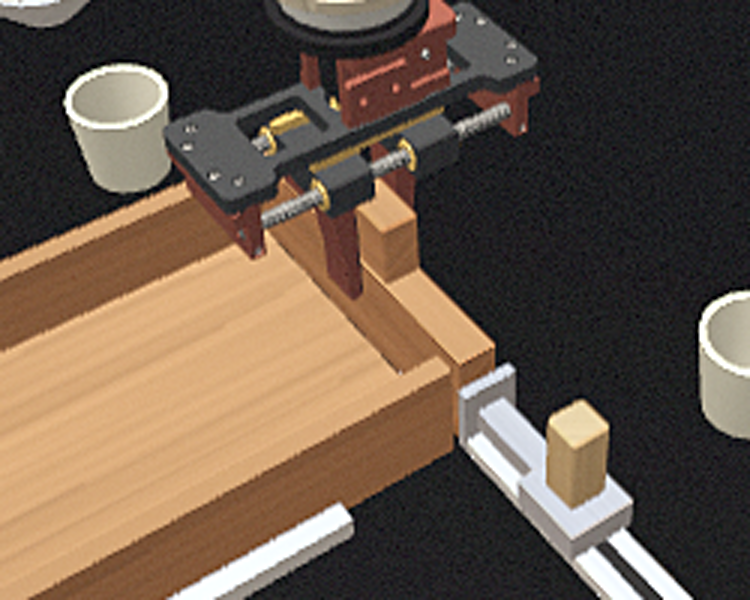

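The view shows the board standing just short of the tray with its left end at the stop plate and nothing in between. The board's underside was jammed on the counter by friction. I'll press again with the board carried a fraction of a millimetre clear.

```bash
python3 -m pendant '0 0.002 0.0002 0.0002 0 0 0;0 0.004 0.0004 0.0002 0 0 0;0 0.006 0.0006 0.0002 0 0 0;0 0.006 0.0006 0.0002 0 0 0;0 0.006 0.0006 0.0002 0 0 0'; python3 meas.py w13 2>/dev/null
```

```text
t: 14.75
tcp_pos: [0.5637, -0.0999, 0.2192]
eef_rot: [0.671, 0.741, 0.0, 0.0]
ft_force: [-1.4, -2.4, -3.3]
finger_gap: 0.25
finger_force: 30.0
[ 0.5637 -0.0999  0.2192] yaw 0.0989 f [ 0.4 -3.  -3.8] [-0.88  0.11  0.03]
board end [-0.0186  0.099 ]
```

```bash
python3 -m pendant '0 0 -0.0004 -0.0003 0 0 0;0 0 -0.0004 -0.0003 0 0 0;0 0 -0.0004 -0.0003 0 0 0'; python3 meas.py w14 2>/dev/null
python3 - <<'E'
import cv2
im=cv2.imread('pics/w14.png')
for c in (330,372,395,420,450): print(c,im[0:60:1,c].astype(int).sum(1).tolist())
E
```

```text
t: 15.1
tcp_pos: [0.5637, -0.1, 0.2191]
eef_rot: [0.671, 0.741, 0.0, 0.0]
ft_force: [-1.6, -0.9, -1.4]
finger_gap: 0.247
finger_force: 30.0
[ 0.5637 -0.1     0.2191] yaw 0.099 f [-0.9 -1.7 -1.6] [-0.31  0.16  0.05]
board end [-0.0186  0.0989]
330 [765, 765, 765, 765, 765, 765, 765, 765, 765, 763, 762, 761, 761, 762, 762, 761, 762, 761, 762, 761, 700, 574, 578, 590, 593, 585, 593, 590, 592, 596, 597, 597, 596, 596, 600, 601, 598, 597, 597, 600, 595, 595, 592, 594, 600, 599, 598, 602, 601, 600, 604, 596, 596, 598, 602, 599, 594, 600, 599, 603]
372 [79, 83, 74, 73, 81, 73, 74, 77, 69, 78, 92, 81, 79, 83, 78, 211, 542, 594, 598, 593, 595, 596, 599, 592, 595, 601, 604, 599, 598, 600, 600, 598, 600, 596, 599, 599, 599, 596, 600, 599, 602, 597, 602, 600, 601, 603, 603, 603, 599, 598, 606, 603, 608, 598, 608, 605, 607, 598, 588, 477]
395 [69, 61, 67, 73, 79, 76, 62, 70, 64, 75, 62, 67, 67, 79, 81, 216, 545, 593, 593, 599, 602, 597, 597, 594, 597, 599, 597, 601, 598, 603, 598, 600, 602, 602, 596, 603, 604, 598, 598, 600, 597, 601, 604, 599, 602, 599, 600, 600, 600, 604, 601, 602, 602, 605, 603, 603, 602, 599, 597, 477]
420 [71, 72, 74, 74, 72, 72, 72, 73, 74, 75, 80, 68, 83, 72, 68, 203, 541, 591, 594, 593, 598, 596, 594, 592, 597, 592, 586, 597, 597, 597, 599, 594, 592, 598, 598, 602, 603, 596, 602, 600, 592, 599, 595, 593, 598, 605, 600, 598, 597, 593, 599, 601, 604, 598, 595, 606, 601, 599, 590, 475]
450 [80, 74, 68, 63, 71, 66, 75, 72, 70, 66, 76, 82, 65, 67, 79, 206, 540, 589, 589, 592, 592, 596, 596, 593, 597, 590, 598, 593, 597, 594, 591, 595, 590, 591, 597, 593, 597, 589, 600, 597, 597, 594, 599, 597, 595, 598, 592, 595, 595, 588, 597, 594, 593, 596, 599, 600, 599, 600, 595, 475]
```

Run:
```python
from h import *
th=.099;ex=np.array([np.cos(th),np.sin(th)]);ey=np.array([-np.sin(th),np.cos(th)]);O=np.array([.5735,-.0987])
def cr(im,col,a,b,lev,ch):
    v=im[a:b,col,ch]-lev;i=np.flatnonzero((v[:-1]<0)!=(v[1:]<0))[0];return a+i+v[i]/(v[i]-v[i+1])
for n in("w7","w8"):
    im=cv2.imread(f"pics/{n}.png").astype(float);c=np.load(n+".npz");M,T=c["mtx"],c["T"]
    def t(p,z): x=plane(M,T,p,z)[:2]-O;return np.round([x@ex,x@ey],4)
    for col in((400,420,430) if n=="w7" else (366,370,374)):
        r=cr(im,col,12,60,210,0);r2=cr(im,col,int(r)+5,70,80,0);print(n,col,"face top",r,t((col,r),.043),"bottom",r2,t((col,r2),.003))
    for col in(480,520): r=cr(im,col,0,50,150,2);print("wall top",r,t((col,r),.06))
im=cv2.imread("pics/w14.png").astype(float);c=np.load("w14.npz");M,T=c["mtx"],c["T"]
for col in(372,450): r=cr(im,col,0,50,100,2);print("wall14",r,t((col,r),.06))
r=cr(im,330,5,50,200,0);print("board end",r,t((330,r),.0605))
for row in (80,150,220,235):print(im[row,340:380,2].astype(int).tolist())
```

```text
w7 400 face top 29.426470588235293 [-0.0158  0.1004] bottom 56.022222222222226 [-0.0087  0.0984]
w7 420 face top 29.641509433962263 [-0.0085  0.1004] bottom 44.21052631578947 [1.000e-04 1.034e-01]
w7 430 face top 29.71153846153846 [-0.0049  0.1004] bottom 34.5 [0.0043 0.1075]
wall top 17.22340425531915 [0.0071 0.1003]
wall top 17.75925925925926 [0.02   0.1003]
w8 366 face top 15.48611111111111 [-0.0107  0.1008] bottom 46.80597014925373 [-0.0067  0.0988]
w8 370 face top 15.569230769230769 [-0.0093  0.1008] bottom 46.76119402985075 [-0.005   0.0988]
w8 374 face top 15.612903225806452 [-0.008   0.1008] bottom 44.06666666666667 [-0.0034  0.0999]
wall top 0.5167785234899329 [0.0213 0.1005]
wall top 0.5211267605633803 [0.0331 0.1005]
wall14 14.948051948051948 [0.0046 0.1005]
wall14 14.973333333333333 [0.0278 0.1005]
board end 20.1734693877551 [-0.0079  0.099 ]
[254, 254, 254, 254, 254, 254, 254, 254, 254, 254, 254, 254, 254, 254, 254, 254, 254, 254, 252, 248, 253, 253, 253, 253, 253, 253, 253, 253, 253, 253, 253, 253, 253, 253, 253, 253, 253, 253, 253, 253]
[254, 254, 254, 254, 254, 254, 254, 254, 254, 254, 254, 254, 254, 254, 254, 254, 254, 254, 254, 255, 254, 255, 255, 254, 255, 254, 255, 255, 254, 255, 255, 254, 254, 255, 254, 255, 255, 254, 254, 254]
[255, 255, 255, 255, 255, 255, 255, 255, 255, 255, 254, 254, 254, 254, 254, 253, 252, 254, 255, 255, 255, 255, 254, 255, 255, 255, 255, 254, 254, 255, 255, 254, 255, 254, 254, 254, 254, 254, 254, 255]
[240, 238, 239, 239, 238, 238, 238, 239, 246, 253, 254, 254, 254, 254, 254, 253, 249, 253, 253, 253, 253, 253, 253, 253, 253, 253, 253, 253, 253, 253, 253, 253, 253, 253, 253, 253, 253, 253, 253, 253]
```

```bash
python3 -m pendant '0 0.002 0 -0.0002 0 0 0;0 0.004 0.0002 -0.0002 0 0 0;0 0.006 0.0004 -0.0002 0 0 0;0 0.008 0.0006 -0.0002 0 0 0;0 0.008 0.0006 -0.0002 0 0 0;0 0.008 0.0006 -0.0002 0 0 0'; python3 meas.py w15 2>/dev/null
```

```text
t: 15.75
tcp_pos: [0.5707, -0.0993, 0.2185]
eef_rot: [0.671, 0.741, -0.001, -0.001]
ft_force: [-7.4, -0.5, 2.5]
finger_gap: 0.251
finger_force: 30.0
[ 0.5707 -0.0994  0.2185] yaw 0.099 f [-7.8 -1.4  3. ] [-0.12  1.41  0.01]
board end [-0.0121  0.0989]
```

```bash
python3 -m pendant '0 0.0015 0.0001 0.0003 0 0 0;0 0.003 0.0003 0.0003 0 0 0;0 0.0036 0.0003 0.0003 0 0 0;0 0.0036 0.0003 0.0003 0 0 0;0 0.0036 0.0003 0.0003 0 0 0;0 0.0036 0.0003 0.0003 0 0 0'; python3 meas.py w16 2>/dev/null
python3 - <<'E'
# tray slide + stop from fixed cameras: image shift of near corner regions, before/after
from plant import *
from h import *
for n,boxes in {"top":{"tray far end":(285,60,115,35),"stop post":(205,215,110,35),"finjan1":(250,270,50,45),"finjan2":(430,165,45,45),"screwdriver":(150,245,65,110)},"scene":{"tray far":(40,270,110,120),"finjan1":(375,240,55,60),"screwdriver":(405,340,160,45)}}.items():
    a=cv2.imread(f"pics/{n}0.png");b=camera(n)["image"][:,:,::-1];cv2.imwrite(f"pics/{n}_end.png",b)
    for k,(x,y,w,h) in boxes.items():
        g=lambda i:cv2.cvtColor(np.ascontiguousarray(i[y:y+h,x:x+w]),cv2.COLOR_BGR2GRAY).astype(np.float64)
        print(n,k,cv2.phaseCorrelate(g(a),g(b),cv2.createHanningWindow((w,h),cv2.CV_64F)))
E
```

```text
t: 16.4
tcp_pos: [0.5736, -0.0991, 0.2186]
eef_rot: [0.671, 0.741, -0.002, -0.002]
ft_force: [-9.8, -0.5, 3.4]
finger_gap: 0.251
finger_force: 30.0
[ 0.5736 -0.0991  0.2186] yaw 0.099 f [-9.9 -1.3  4. ] [-0.2   1.92 -0.02]
top tray far end ((-0.028252890149559562, -0.3040113259253232), 0.3131670653191326)
top stop post ((25.89678929811994, -2.2148166628706996), 0.6271968701208023)
top finjan1 ((-0.013705354615872523, 0.4922065819719279), 1.0136127101386407)
top finjan2 ((0.7777084743443723, 0.45803055434857853), 0.3458095887323723)
top screwdriver ((-0.038070938364775486, -0.07246076979175342), 0.9943263910746345)
scene tray far ((-0.006804786567634835, 0.041585591485088), 0.5559341601866582)
scene finjan1 ((-0.009586279687148647, 0.006842346726333659), 1.004790027002794)
scene screwdriver ((0.03637267320031867, 0.41436492354660004), 0.9772640506696392)
```

Run:
```python
from h import *
a=cv2.imread("pics/top0.png").astype(float);b=cv2.imread("pics/top_end.png").astype(float)
for c in(343,315,372):
    for k,im in(("0",a),("end",b)): print(c,k,im[74:106,c].sum(1).astype(int).tolist())
# px per 10 mm along tray x at z=.06
M,T=K["top"]
print([plane(M,T,(343,r),.06)[:2].round(4).tolist() for r in(85,95)])
```

```text
343 0 [539, 522, 401, 232, 197, 191, 196, 204, 538, 626, 639, 632, 598, 519, 373, 300, 302, 303, 293, 281, 279, 273, 475, 455, 264, 270, 283, 283, 283, 282, 281, 281]
343 end [517, 500, 389, 531, 613, 630, 626, 596, 511, 365, 285, 284, 288, 289, 269, 264, 263, 447, 420, 265, 260, 266, 277, 278, 270, 270, 275, 273, 274, 531, 618, 618]
315 0 [544, 543, 549, 547, 463, 294, 200, 198, 223, 240, 266, 301, 347, 367, 356, 365, 388, 443, 487, 556, 590, 606, 608, 608, 606, 495, 263, 257, 269, 277, 282, 279]
315 end [530, 530, 531, 525, 448, 285, 185, 189, 215, 238, 263, 291, 335, 351, 412, 549, 593, 593, 594, 592, 506, 309, 249, 254, 267, 269, 274, 261, 272, 269, 280, 540]
372 0 [357, 195, 194, 284, 375, 436, 509, 564, 590, 657, 747, 758, 757, 758, 756, 713, 612, 611, 614, 614, 554, 389, 266, 277, 276, 287, 282, 278, 282, 283, 279, 513]
372 end [341, 192, 191, 272, 358, 426, 490, 551, 572, 637, 653, 607, 597, 603, 602, 571, 435, 264, 258, 262, 271, 272, 273, 268, 266, 268, 377, 549, 593, 596, 593, 592]
[[0.8271, -0.0769], [0.806, -0.0768]]
```

```bash
python3 -m pendant '0 0 0 0 0 0 0;0 0 0 0 0 0 0;0 0 0 0 0 0 0;0 0 0 0 0 0 0;0 0 0 0 0 0 0;0 0 0 0 0 0 0' && python3 -c "
from plant import *
print(sign_off())"
```

```text
t: 17.15
tcp_pos: [0.5736, -0.0991, 0.2186]
eef_rot: [0.671, 0.741, -0.002, -0.002]
ft_force: [-10.0, -0.5, 3.8]
finger_gap: 0.246
finger_force: 30.0
the job is handed in; nothing more can be done
None
```

Job handed in at 17 s (no verdict returned): stop face within about 0.3 mm of the tray's left wall, board held square and pressed at about 10.5 N (tray back about 10.5 mm), its left end about 1 mm short of the stop; a first push briefly jammed on the counter at about 17 N and was backed off, cups and screwdriver look unmoved, and I viewed 11 pictures, one over the limit of 10.

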